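Refit the speed knob of the burnishing machine and hold it pressed in

ROBOT

A 6-joint arm with a two-finger parallel gripper is mounted at the origin on the work surface. World frame = base frame: x ahead of the robot, y to its left, z up, the work surface at z = 0. Lengths are in mm, angles in rad, forces in N, time in s.
With the tool pointing down it reaches from about 350 to 975 mm from the base axis. Payload 7.1 kg.
Tool frame: the origin (TCP) lies midway between the tips of the shut fingers; the grasp point (between the pads) lies 19 mm behind it (ctrl.grip_point_offset is the distance from the TCP to the grasp point, in mm); z points along the fingers, y is the line along which they close (so a half turn about z gives the same grasp; the last joint's range is limited). The gripper opens to 88 mm and grips with 3 to 60 N. Pads are 20 mm wide; open, the fingers measure 115 mm over their backs; the gripper's body (75 mm by 178 mm) begins 61 mm behind the grasp point.
Start: joints at [-1.357, 0.423, 1.63, -0, 1.089, -0.019], TCP at [144.209, -608.119, 222.675] pointing down, gripper open.
Joint ranges: [-3, 3], [-0.9, 2.11], [0.09, 2.58], [-1.31, 4.45], [0.11, 2.69], [-2.54, 2.54]. Speed limits (rad/s): [2.39, 2.39, 3.01, 3.14, 3.14, 3.14].

INTERFACE

Orientations are given as a rotation vector (axis times angle).
In Python, from workcell import get_obs, optics, close_job, spotter, ctrl gives the robot as it stands. The module is installed in compiled form; this text tells all that it offers.
- The arm moves only by the tool move_arm, never from a script. Its argument "rows" is a list of rows, each a list of 5 numbers: the shift along the tool's x, y, z in cm, then the turn about the tool's z in degrees, then the opening in per cent of the stroke, from 0 (shut) to 100 (fully open). A call has 1 to 10 rows; each row shifts and turns the commanded pose from where the row before left it, along the tool's axes as they then stand; what a row does not reach is not made up. A row lasts 1/8 s, in which the tool goes at most 62.5 mm and 10.7 degrees, less where a joint would pass 70% of its speed; a pose out of reach is approached as far as the arm can. A call with a gripper value outside its range is refused whole. The fingers move at their own pace and stop on an object; the grip force is fixed at half the most. Time passes only in rows, so rows that do not move let the fingers close. It gives the time, the measured TCP pose, the force, the opening and the grip force at its end, in the units of the state.
- get_obs(): the state, without advancing time (a new reading comes with each control period).
- optics.get_image(name): name is "scene" or "top" or "wrist"; returns the picture (384x512x3 uint8, blue, green, red); there is no depth.
- optics.calibration(name): a dict with "camera_matrix" (3x3 intrinsics, pixels), "xyz" and "orientation" of the camera in the world. Camera axes: x right, y down, z forward; pixel columns grow to the right and rows downward; lengths in mm; the calibration is good to about 2 mm. The wrist camera is an equidistant fisheye: a pixel r from the principal point sees the ray r / f radians off the axis. A picture is of the moment at which its call begins: read the wrist's pose just before it. calibration takes no time and is no camera call; for the wrist camera it gives the pose at the moment of the call.
- close_job(): hands the job in; it is judged then, once.
Trained networks look in the newest picture that a camera, given by its name, has taken for a name from the list of things; names that differ only in an ending like _2 or _b are one class to them, and where a whole thing is asked for, a point or a joint stands for the part that bears it (a point fixed in the world has none). Each returns a list of dicts, best first, with "conf" (0 to 1); they miss things now and then, are a little off and sometimes report something else, mostly with a low value. They report only what shows in the picture. A call takes as long as a camera call. They do not tell look-alikes from the thing itself.
- spotter.find_in(camera, label): "point" ([column, row] in pixels, amid what is visible of it).
- spotter.regions_of(camera, label): "region" (384x512 bool, what is visible of it) and "point" ([column, row] in pixels, amid what is visible of it).
The state is a dict: "t": time; "qpos": joint angles; "qvel": joint speeds; "joint_torque": joint torques, N m; "ee_pos": TCP position; "orientation": TCP orientation; "ft_force": force on the tool from outside, world axes, zero at the start; "moment": the same for the moment, N m; "width": finger opening in mm; "grasp_force": force on a finger pad.
Only numpy, scipy, OpenCV 4.12 (cv2) and the standard library are available. Lean on these libraries where they do the work, as an engineer would, in place of code of your own. Each camera call takes 0.05 s, during which the arm holds its last target. There are 200 camera calls.

TASK

The speed knob has come off the edge-burnishing machine and lies on the white punching board. Turn it so that the flat in its bore matches the flat of the bare spindle on top of the machine, push it fully home on the spindle, and press it down so that the spring-loaded spindle is held all the way in, as the hold-to-run control needs. Finish while still gripping the knob and pressing it down; do not let go, and leave the tin, the D-ring, the snap hook and the carton where they are.

Things in the scene. Friction and masses are not known exactly. Their poses are not given: they have to be found in the camera images.
- knob: loose black plastic knob, 60 g, standing upright on the board: round skirt 54 mm across, 10 mm high; over it an upright grip bar along the knob's x, 16 mm wide between parallel flat sides, from x = -20 to +25 mm (a tapering nose beyond +16, white pointer line on top), 10 to 32 mm above the underside. Origin: centre of the underside; +z up along the bore, +x along the pointer.
- knob_bore (a point): centre of the mouth of the knob's blind D-shaped bore, on the knob's axis, 4 mm above its underside, axes as the knob's. The bore runs 15 mm up from here, 11 mm in diameter, with its flat wall 3 mm from the axis on the +x (pointer) side. The underside is recessed around it, 24 mm across.
- pointer (a point): tip of the white pointer line, at the top of the nose of the knob's grip bar: 25 mm along the knob's +x from its axis, 32 mm above its underside. Axes as the knob's.
- shaft_end (a point): centre of the top end of the bare upright steel spindle on the machine: 10 mm in diameter, one flat along its length 2.5 mm from the axis on this frame's +x side (+z up), end chamfered 1.5 mm. It stands 23 mm above the panel, out of a nut 18 mm across, 3 mm high. With the knob's +x along this +x (within about 7 degrees) the knob slides on; fully home, its underside is 19 mm below this point.
- spindle (a joint): how far the spindle is pushed down, m: 0 standing out, 0.004 at its stop. Spring: 4 N to start moving, 8 N at the stop. With the knob fully home its skirt is 4 mm above the panel when the spindle is out and still clears it by 1 mm at the stop. The spindle can also be turned about its axis, against 0.06 N m of friction.
- machine: bench edge-burnishing machine, fixed: grey steel housing 170 mm (x) by 190 mm (y), dark metal control panel with a white scale on top 102 mm above the table; a grooved wooden burnisher 46 mm in diameter sticks out of its +y side, 87 mm beyond the housing, axis 55 mm above the table. Origin: centre of the underside, on the table; the spindle is at x = -25 mm, y = 0.
- board: white plastic punching board lying fixed on the table, 240 mm (x) by 300 mm (y), 12 mm thick. Origin: centre of the underside. The knob, the tin and the D-ring lie on it.
- wax_tin: bystander: round aluminium tin, 61 mm in diameter, 28 mm high, on the board. Origin: centre of the underside.
- dring: bystander: brass D-ring lying flat on the board, about 60 mm by 34 mm, 6 mm thick. Origin: underside, near its middle.
- snap_hook: bystander: brass swivel snap hook lying on the table, about 75 mm by 34 mm, 12 mm thick. Origin: underside, near its middle.
- carton: bystander: closed tan stock carton, 100 mm (x) by 190 mm (y), 75 mm high, sample D-rings on its +x face, on the table beyond the work. Origin: centre of the underside.
Mind the look-alikes: they are no part of the job. Leave any blue, green or yellow look-alike of the knob alone.

How it is judged:
By the outcome, as a careful person would: the job done as asked, in the order asked, and still so for the second after the job is handed in, while the arm keeps its last pose, push and grip.
It also fails if it takes over 58 s, if anything falls off the work surface, if the arm or the gripper's body presses on something with over 40 N, if the wrist force passes 120 N, or if a joint passes its speed limit or range.

## Working session

There is one attempt and no reset: what is moved stays moved. The work goes in short steps, Python scripts to look and compute and a tool call to move; the robot and the scene stay as the last step left them, time stands still between calls to the robot, and variables do not carry over. Pictures are saved under pics/ and viewed, at most 10 in all, crops included, and the job is handed in when it is done.

Besides the shell and the picture viewer there is one more tool, called as name([rows], argument=value, ...), one row to a line, values as JSON. move_arm: Moves the arm, as the interface text tells. Its arguments: {"type":"object","properties":{"rows":{"type":"array","items":{"type":"array","items":{"type":"number"}}}},"required":["rows"]}

```bash
mkdir -p pics
cat > h.py <<'E'
import numpy as np, cv2
from scipy.spatial.transform import Rotation as R
from workcell import get_obs, optics, close_job, spotter, ctrl
def ray(cam,px,cal=None):
    c=cal or optics.calibration(cam); K=np.array(c["camera_matrix"]); o=np.array(c["orientation"],float)
    M=R.from_rotvec(o).as_matrix() if o.size==3 else o
    u=np.array([(px[0]-K[0,2])/K[0,0],(px[1]-K[1,2])/K[1,1]])
    if cam=="wrist":
        r=np.hypot(*u); d=np.r_[u/r*np.sin(r),np.cos(r)] if r>1e-9 else np.array([0,0,1.])
    else: d=np.r_[u,1]
    return np.array(c["xyz"],float),M@d
def onz(cam,px,z,cal=None):
    p,d=ray(cam,px,cal); return p+d*(z-p[2])/d[2]
def proj(cam,P,cal=None):
    c=cal or optics.calibration(cam); K=np.array(c["camera_matrix"]); M=R.from_rotvec(c["orientation"]).as_matrix()
    v=M.T@(np.array(P)-np.array(c["xyz"]))
    if cam=="wrist":
        th=np.arctan2(np.hypot(v[0],v[1]),v[2]); u=v[:2]/np.hypot(v[0],v[1])*th
    else: u=v[:2]/v[2]
    return K[:2,:2]@u+K[:2,2]
E
python3 - <<'E'
from h import *
np.set_printoptions(precision=1,suppress=True)
s=get_obs(); print(s)
for c in ("scene","top"):
    im=optics.get_image(c); cv2.imwrite(f"pics/{c}0.png",im); print(c,optics.calibration(c))
    for l,z in (("knob",20),("pointer",44),("shaft_end",125),("machine",102),("board",12),("wax_tin",40),("dring",15),("snap_hook",6),("carton",75)):
        for d in spotter.find_in(c,l)[:4]: print(c,l,round(d["conf"],2),np.array(d["point"]),onz(c,d["point"],z))
a=cv2.imread("pics/scene0.png");b=cv2.imread("pics/top0.png")
E
```

```text
{'t': 0.0, 'qpos': array([-1.4,  0.4,  1.6,  0. ,  1.1, -0. ]), 'qvel': array([ 0., -0., -0.,  0., -0.,  0.]), 'joint_torque': array([ -0. , -54.5, -27.4,   0.1,   0. ,  -0. ]), 'ee_pos': array([ 144.1, -607.6,  221.9]), 'orientation': array([-3.1, -0.4,  0. ]), 'ft_force': array([ 0.7, -0.6,  0.4]), 'moment': array([ 0.1,  0. , -0. ]), 'grasp_force': 0.0, 'width': 87.70800806863173}
scene {'camera_matrix': array([[470. ,   0. , 246.3],
       [  0. , 470. , 191.5],
       [  0. ,   0. ,   1. ]]), 'xyz': array([1048.1,  176.2,  948.3]), 'orientation': array([-1.6, -2.2,  0.6])}
scene knob 0.91 [215.3 240.2] [660.2 -28.8  20. ]
scene knob 0.81 [242.3 304.8] [776.8  72.6  20. ]
scene knob 0.67 [301.4 222.1] [558.8 136.8  20. ]
scene knob 0.64 [317.6 160.4] [386.3 130.5  20. ]
scene pointer 0.92 [300.9 220. ] [566.9 135.4  44. ]
scene pointer 0.88 [217.3 240.1] [668.7 -19.6  44. ]
scene pointer 0.7 [318.7 159.6] [400.4 133.5  44. ]
scene pointer 0.68 [239.5 303.2] [782.5  69.   44. ]
scene machine 0.79 [158.1 178. ] [ 596.2 -177.8  102. ]
scene board 0.77 [336.6 240.8] [574.7 221.2  12.
[... 523 characters left out ...]
op knob 0.75 [255.7 120.6] [774.9  66.1  20. ]
top knob 0.72 [231.9 160.9] [661.7 135.3  20. ]
top knob 0.6 [288.7 165.1] [646.3 -24.2  20. ]
top knob 0.57 [235.7 196.8] [560.3 126.3  20. ]
top pointer 0.84 [230.7 199.8] [551.1 138.3  44. ]
top pointer 0.67 [290.3 161.6] [653.1 -28.1  44. ]
top pointer 0.64 [235.4 266.1] [369.8 128.3  44. ]
top pointer 0.51 [254.9 122.5] [764.5  67.6  44. ]
top machine 0.89 [356.1 196.1] [ 550.9 -196.5  102. ]
top board 0.75 [200. 197.] [562.3 227.7  12. ]
top wax_tin 0.96 [234.5 160.5] [660.1 126.4  40. ]
top dring 0.63 [184.4 166.6] [649.2 270.4  15. ]
top snap_hook 0.56 [230.6 125. ] [766.8 138.6   6. ]
top carton 0.79 [330.9 112. ] [ 782.  -140.2   75. ]
```

View pics/top0.png

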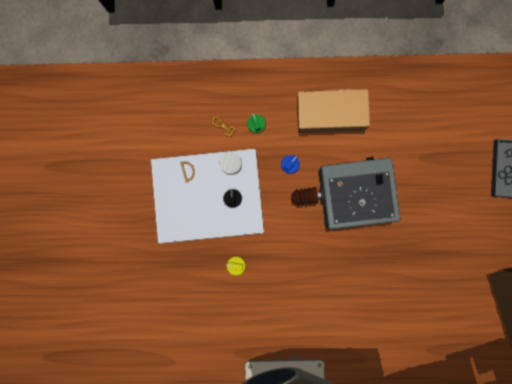

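View pics/scene0.png

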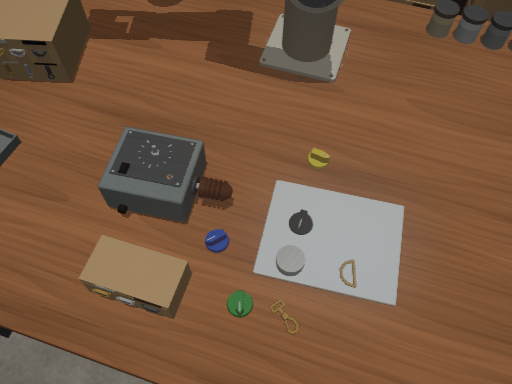

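The top view shows the black knob at about (233,198) on the board, with the spindle near (362,202). The look-alikes are blue, green and yellow. In the scene view the black knob is at (301,222), with its nose pointing up-right, roughly toward the robot.

Run:
```python
from h import *
np.set_printoptions(precision=3,suppress=True)
a=cv2.imread("pics/scene0.png");b=cv2.imread("pics/top0.png")
f=lambda i,u,v,w=24:cv2.resize(i[v-w:v+w,u-w:u+w],(390,290) if 0 else (290,290),interpolation=cv2.INTER_CUBIC)
cv2.imwrite("pics/c1.png",np.vstack([np.hstack([f(a,301,222),f(b,233,198)]),np.hstack([f(a,155,152),f(b,362,202)])]))
print(onz("top",(362,202),125),onz("scene",(155,152),125))
s=get_obs(); M=R.from_rotvec(s["orientation"]).as_matrix(); print(M, s["orientation"])
print(optics.calibration("wrist"))
print(M.T@(np.array([500,-190,330])-s["ee_pos"]))
```

```text
[ 534.258 -207.309  125.   ] [ 549.679 -201.652  125.   ]
[[ 0.973  0.231 -0.   ]
 [ 0.231 -0.973 -0.   ]
 [-0.     0.    -1.   ]] [ 3.12   0.365 -0.   ]
{'camera_matrix': array([[297.319,   0.   , 256.228],
       [  0.   , 297.319, 195.644],
       [  0.   ,   0.   ,   1.   ]]), 'xyz': array([ 222.907, -589.818,  384.84 ]), 'orientation': array([ 2.274, -1.798, -0.264])}
[ 442.659 -324.775 -107.307]
```

View pics/c1.png

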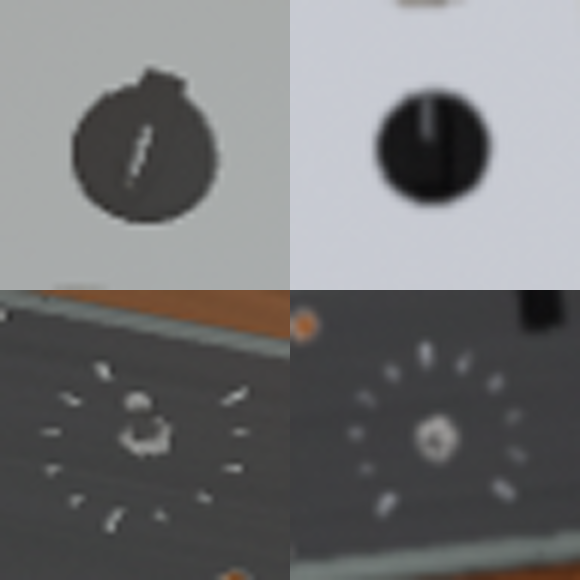

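The knob's pointer line runs up in the top view, so it points roughly along world +x. I'll look at the spindle from close by on the way.

move_arm([
  [4.38, -3.05, -0.13, 0, 100],
  [4.38, -3.05, -0.13, 0, 100],
  [4.38, -3.05, -0.13, 0, 100],
  [4.38, -3.05, -0.13, 0, 100],
  [4.38, -3.05, -0.13, 0, 100],
  [4.38, -3.05, -0.13, 0, 100],
  [4.38, -3.05, -0.13, 0, 100],
  [4.38, -3.05, -0.13, 0, 100],
  [4.38, -3.05, -0.13, 0, 100],
  [4.38, -3.05, -0.13, 0, 100],
])

```text
t: 2.25
ee_pos: [501.2, -208.9, 236.0]
orientation: [3.12, 0.365, 0.001]
ft_force: [0.8, -0.7, 0.5]
width: 87.8
grasp_force: 0.0
```

move_arm([
  [0, 0, 0, 0, 100],
  [0, 0, 0, 0, 100],
])

```text
t: 2.5
ee_pos: [499.6, -210.4, 235.5]
orientation: [3.12, 0.366, -0.001]
ft_force: [0.0, 0.1, 1.0]
width: 88.0
grasp_force: 0.0
```

Run:
```python
from h import *
np.set_printoptions(precision=2,suppress=True)
s=get_obs();cal=optics.calibration("wrist");print(s["ee_pos"],s["orientation"],cal["xyz"],cal["orientation"])
im=optics.get_image("wrist");cv2.imwrite("pics/w1.png",im)
for d in spotter.find_in("wrist","shaft_end")[:3]: print(d,onz("wrist",d["point"],125,cal))
p=proj("wrist",(540,-205,125),cal); print(p)
u,v=np.clip(p.astype(int),60,400)
u,v=int(min(max(p[0],60),452)),int(min(max(p[1],60),324))
c=cv2.resize(im[v-60:v+60,u-60:u+60],(480,480),interpolation=cv2.INTER_CUBIC)
cv2.imwrite("pics/w1c.png",np.hstack([cv2.resize(im,(320,240)),np.zeros((240,0,3),np.uint8)]) if 0 else np.hstack([c,cv2.copyMakeBorder(cv2.resize(im,(320,240)),0,240,0,0,0)])); print(u,v)
```

```text
[ 499.64 -210.38  235.54] [ 3.12  0.37 -0.  ] [ 578.43 -191.99  397.64] [ 2.27 -1.8  -0.26]
{'point': [265.9, 157.3], 'conf': 0.68} [ 536.36 -211.55  125.  ]
[259.96 151.9 ]
259 151
```

View pics/w1c.png

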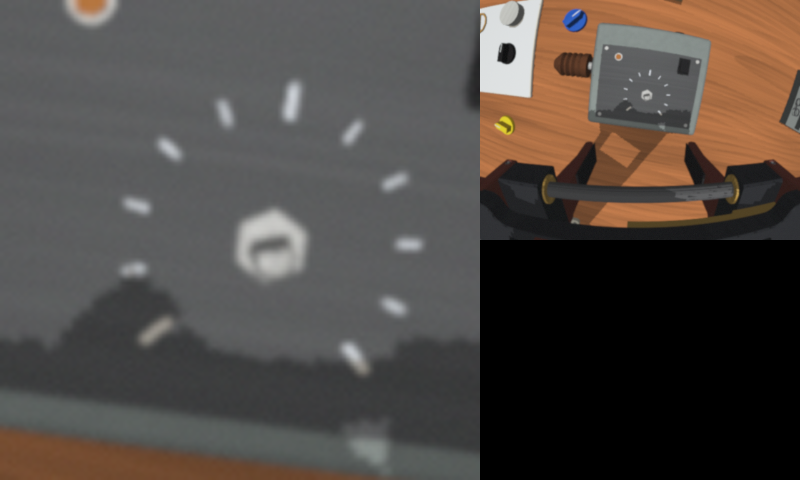

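The spindle is at wrist pixel (266,157), inside the nut, and the dark flat face is on its far (+x) side. I'll go lower for a better angle.

move_arm([
  [-0.3, 0, 3.7, 0, 100],
  [-0.3, 0, 3.7, 0, 100],
  [-0.4, 0, 3.6, 0, 100],
  [0, 0, 0, 0, 100],
  [0, 0, 0, 0, 100],
])

```text
t: 3.22
ee_pos: [490.7, -213.6, 126.8]
orientation: [3.12, 0.363, 0.002]
ft_force: [0.3, -0.0, 1.0]
width: 87.8
grasp_force: 0.0
```

```bash
cat >> h.py <<'E'
def rect(im,cal,c,z,half,n=400):
    "top-down map at height z: up=+x world, left=+y; n px over 2*half mm"
    g=np.linspace(half,-half,n); X,Y=np.meshgrid(c[0]+g,c[1]+g,indexing="ij")
    K=np.array(cal["camera_matrix"]);M=R.from_rotvec(cal["orientation"]).as_matrix()
    v=(np.stack([X,Y,np.full_like(X,z)],-1)-np.array(cal["xyz"]))@M
    r=np.hypot(v[...,0],v[...,1]);th=np.arctan2(r,v[...,2])
    return cv2.remap(im,(K[0,0]*v[...,0]/r*th+K[0,2]).astype(np.float32),(K[1,1]*v[...,1]/r*th+K[1,2]).astype(np.float32),cv2.INTER_CUBIC)
E
python3 - <<'E'
from h import *
np.set_printoptions(precision=2,suppress=True)
s=get_obs();cal=optics.calibration("wrist");print(s["ee_pos"],cal["xyz"])
im=optics.get_image("wrist");cv2.imwrite("pics/w2.png",im);np.save("w2.npy",np.r_[cal["xyz"],cal["orientation"]])
for d in spotter.find_in("wrist","shaft_end")[:3]: print(d,onz("wrist",d["point"],125,cal))
a=rect(im,cal,(536,-211),125,15);b=rect(im,cal,(536,-211),102,70)
cv2.imwrite("pics/r2.png",np.hstack([a,b]))
E
```

```text
[ 490.73 -213.6   126.78] [ 569.24 -195.31  289.02]
{'point': [269.7, 169.0], 'conf': 0.76} [ 538.22 -210.77  125.  ]
```

View pics/r2.png

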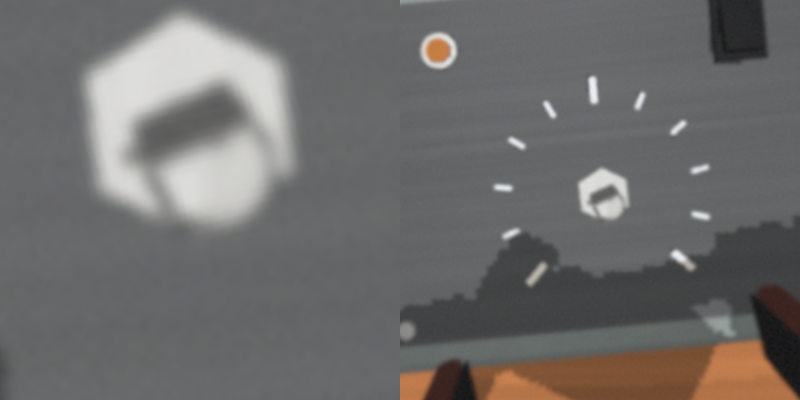

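The spindle's flat faces about +22° yaw, and its centre is at about (538,-211). Next I'll go to the knob.

move_arm([
  [0, 0, -6, 0, 100],
  [1.72, -5.4, 0, 0, 100],
  [1.72, -5.4, 0, 0, 100],
  [1.72, -5.4, 0, 0, 100],
  [1.72, -5.4, 0, 0, 100],
  [1.72, -5.4, 0, 0, 100],
  [1.72, -5.4, 0, 0, 100],
  [0, 0, 5, 0, 100],
  [0, 0, 5, 0, 100],
  [0, 0, 0, 0, 100],
])

```text
t: 4.58
ee_pos: [514.0, 126.3, 84.0]
orientation: [3.12, 0.366, -0.008]
ft_force: [0.8, -0.7, 0.2]
width: 87.4
grasp_force: 0.0
```

Run:
```python
from h import *
np.set_printoptions(precision=2,suppress=True)
import time
s=get_obs();cal=optics.calibration("wrist");print(s["ee_pos"],s["orientation"],cal["xyz"])
im=optics.get_image("wrist");cv2.imwrite("pics/w3.png",im)
for l,z in (("knob",30),("pointer",44)):
  for d in spotter.find_in("wrist",l)[:4]: print(l,d,onz("wrist",d["point"],z,cal))
a=rect(im,cal,(560,128),44,40);b=rect(im,cal,(560,128),22,40)
cv2.imwrite("pics/r3.png",np.hstack([a,b]))
```

```text
[514.03 126.3   84.02] [ 3.12  0.37 -0.01] [593.53 144.82 245.75]
knob {'point': [257.8, 151.4], 'conf': 0.81} [562.11 135.92  30.  ]
knob {'point': [222.2, 332.6], 'conf': 0.76} [385.88 129.11  30.  ]
knob {'point': [457.3, 97.9], 'conf': 0.71} [651.48 -15.13  30.  ]
pointer {'point': [259.0, 146.1], 'conf': 0.77} [567.9  136.56  44.  ]
pointer {'point': [221.6, 335.2], 'conf': 0.75} [395.83 130.09  44.  ]
pointer {'point': [458.1, 95.9], 'conf': 0.71} [649.57  -5.11  44.  ]
```

View pics/r3.png

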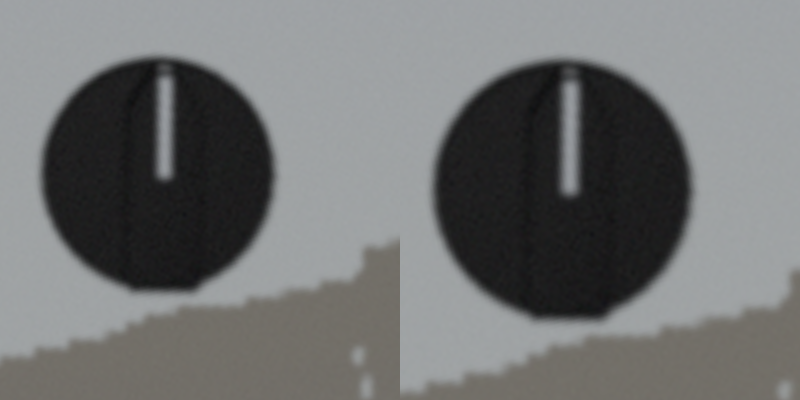

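The knob is at about (562,135) with yaw ≈ 0°; the white line is vertical in the rectified view. I'll align the gripper over it.

move_arm([
  [0, 0, 0, 6.7, 100],
  [0, 0, 0, 6.7, 100],
  [4.8, -0.9, 2, 0, 100],
  [0, 0, 0, 0, 100],
  [0, 0, 0, 0, 100],
  [0, 0, 0, 0, 100],
])

```text
t: 5.48
ee_pos: [563.6, 135.3, 66.9]
orientation: [-3.141, 0.002, -0.001]
ft_force: [-0.1, -0.3, -0.1]
width: 87.7
grasp_force: 0.0
```

Run:
```python
from h import *
np.set_printoptions(precision=3,suppress=True)
s=get_obs();cal=optics.calibration("wrist");M=R.from_rotvec(s["orientation"]).as_matrix();print(s["ee_pos"],M[:,0])
im=optics.get_image("wrist");a=rect(im,cal,(562,135),44,40);b=rect(im,cal,(562,135),22,40)
cv2.imwrite("pics/r4.png",np.hstack([a,b]))
for n,i in (("44",a),("22",b)):
    g=cv2.cvtColor(i,cv2.COLOR_BGR2GRAY)
    k=np.zeros_like(g);cv2.circle(k,(200,200),150,1,-1)
    d=((g<60)&(k>0)).astype(np.uint8); cs,_=cv2.findContours(d,0,2);c=max(cs,key=cv2.contourArea);print(n,"dark",cv2.minEnclosingCircle(c),cv2.boundingRect(c))
    k2=np.zeros_like(g);cv2.circle(k2,(200,190),105,1,-1)
    w=np.argwhere((g>110)&(k2>0)&(abs(np.arange(400)[None]-200)<40))[:,::-1].astype(np.float32)
    print(len(w),cv2.fitLine(w,2,0,.01,.01).ravel(),w.min(0),w.max(0)) if len(w)>9 else 0
```

```text
[563.597 135.26   66.916] [ 1.    -0.001  0.001]
44 dark ((199.2644500732422, 172.9349822998047), 129.88409423828125) (85, 50, 229, 250)
63 [  0.017   1.    199.048  94.063] [196.  89.] [202.  99.]
22 dark ((199.7206268310547, 206.84994506835938), 143.3554229736328) (71, 64, 256, 287)
79 [  0.011   1.    198.899 130.367] [195. 125.] [202. 136.]
```

View pics/r4.png

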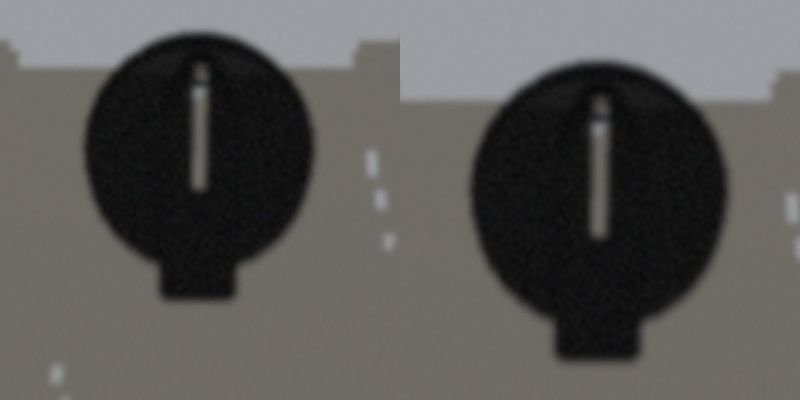

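The tail and tip agree: axis at (562,135), yaw ≈ 0, and the gripper is centred. I'll descend and grip.

move_arm([
  [-0.1, 0, 2.1, 0, 100],
  [0, 0, 2.1, 0, 100],
  [0, 0, 0, 0, 60],
  [0, 0, 0, 0, 0],
  [0, 0, 0, 0, 0],
  [0, 0, 0, 0, 0],
  [0, 0, 0, 0, 0],
  [0, 0, 0, 0, 0],
])

```text
t: 6.52
ee_pos: [563.0, 135.4, 23.8]
orientation: [-3.142, 0.002, -0.0]
ft_force: [0.7, 0.4, 0.1]
width: 31.5
grasp_force: 0.0
```

move_arm([
  [0, 0, 0, 0, 0],
  [0, 0, 0, 0, 0],
  [0, 0, 0, 0, 0],
  [0, 0, 0, 0, 0],
  [0, 0, 0, 0, 0],
])

```text
t: 7.15
ee_pos: [562.9, 135.4, 23.6]
orientation: [3.142, -0.002, -0.0]
ft_force: [0.1, 0.6, -0.3]
width: 16.0
grasp_force: 30.0
```

move_arm([
  [0, 0, -3, 0, 0],
  [0, 0, -5, 0, 0],
  [0, 0, -5, 0, 0],
  [0, 0, -2.2, 0, 0],
  [-0.4, 5, 0, 0, 0],
  [-0.4, 5, 0, 0, 0],
  [-0.4, 5, 0, 0, 0],
  [-0.4, 5, 0, 0, 0],
  [-0.4, 5, 0, 0, 0],
  [-0.4, 5, 0, 0, 0],
])

```text
t: 8.4
ee_pos: [538.2, -166.1, 175.7]
orientation: [-3.142, 0.002, -0.0]
ft_force: [0.2, 0.7, -0.6]
width: 16.1
grasp_force: 30.0
```

move_arm([
  [0, 4.6, 0, 0, 0],
  [0, 0, 0, -7.3, 0],
  [0, 0, 0, -7.3, 0],
  [0, 0, 0, -7.4, 0],
  [0, 0, 0, 0, 0],
  [0, 0, 0, 0, 0],
  [0, 0, 0, 0, 0],
])

```text
t: 9.28
ee_pos: [538.6, -210.5, 175.7]
orientation: [-3.085, -0.596, 0.0]
ft_force: [-0.7, -0.8, 0.4]
width: 16.1
grasp_force: 30.0
```

Run:
```python
from h import *
np.set_printoptions(precision=3,suppress=True)
s=get_obs();cal=optics.calibration("wrist");M=R.from_rotvec(s["orientation"]).as_matrix();print(s["ee_pos"],M[:,0],s["width"],s["grasp_force"])
im=optics.get_image("wrist");e=s["ee_pos"]
top=e[2]+20
a=rect(im,cal,e,top,40);b=rect(im,cal,(538,-211),125,40)
cv2.imwrite("pics/r5.png",np.hstack([a,b]))
print(proj("wrist",e+[0,0,20],cal))
for c in ("scene","top"):
    q=optics.get_image(c);cv2.imwrite(f"pics/{c}5.png",q)
    for l in("knob","shaft_end"):
        for d in spotter.find_in(c,l)[:3]:print(c,l,d)
a=cv2.imread("pics/scene5.png")
cv2.imwrite("pics/m5.png",np.hstack([cv2.imread("pics/r5.png"),cv2.resize(a[100:250,80:230],(400,400),interpolation=cv2.INTER_CUBIC)])[:, 0:1200])
m=cv2.imread("pics/m5.png");cv2.imwrite("pics/m5.png",cv2.resize(m,(798,266)))
```

```text
[ 538.596 -210.491  175.663] [ 0.928  0.372 -0.   ] 16.056637974737335 29.99982438996085
[254.958 261.862]
scene knob {'point': [215.5, 238.1], 'conf': 0.98}
scene knob {'point': [239.1, 303.2], 'conf': 0.91}
scene knob {'point': [316.9, 160.4], 'conf': 0.59}
scene shaft_end {'point': [150.0, 134.1], 'conf': 0.52}
top knob {'point': [237.5, 267.0], 'conf': 0.7}
top knob {'point': [256.9, 119.4], 'conf': 0.56}
top knob {'point': [291.4, 165.6], 'conf': 0.5}
top shaft_end {'point': [182.2, 169.6], 'conf': 0.63}
```

View pics/m5.png

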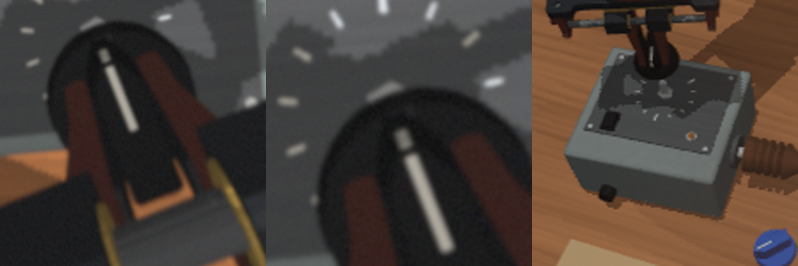

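The white line is still along the tool axis at ~22° and the knob axis is within about 1 mm of the spindle. I'll nudge it 0.7 mm and descend to just above contact, then go down slowly.

move_arm([
  [0.07, 0, 2, 0, 0],
  [0, 0, 1.9, 0, 0],
  [0, 0, 0, 0, 0],
  [0, 0, 0.2, 0, 0],
  [0, 0, 0.2, 0, 0],
  [0, 0, 0.2, 0, 0],
  [0, 0, 0, 0, 0],
])

```text
t: 10.5
ee_pos: [539.3, -210.3, 130.8]
orientation: [3.084, 0.598, 0.0]
ft_force: [0.4, 1.1, -0.0]
width: 16.0
grasp_force: 30.0
```

move_arm([
  [0, 0, 0.2, 0, 0],
  [0, 0, 0.2, 0, 0],
  [0, 0, 0, 0, 0],
])

```text
t: 10.88
ee_pos: [539.3, -210.3, 126.5]
orientation: [3.084, 0.598, 0.0]
ft_force: [1.6, 1.0, -0.9]
width: 15.7
grasp_force: 30.0
```

move_arm([
  [0, 0, 0.2, 0, 0],
  [0, 0, 0.2, 0, 0],
  [0, 0, 0.2, 0, 0],
  [0, 0, 0, 0, 0],
])

```text
t: 11.38
ee_pos: [539.4, -210.3, 120.5]
orientation: [3.084, 0.598, 0.0]
ft_force: [1.4, -0.1, -1.6]
width: 16.1
grasp_force: 30.0
```

move_arm([
  [0, 0, 0.15, 0, 0],
  [0, 0, 0.15, 0, 0],
  [0, 0, 0, 0, 0],
])

```text
t: 11.75
ee_pos: [539.3, -210.3, 117.6]
orientation: [3.084, 0.598, 0.0]
ft_force: [0.3, -0.5, -1.1]
width: 16.2
grasp_force: 30.0
```

move_arm([
  [0, 0, 0.1, 0, 0],
  [0, 0, 0.1, 0, 0],
  [0, 0, 0, 0, 0],
])

```text
t: 12.12
ee_pos: [539.4, -210.4, 115.9]
orientation: [3.084, 0.598, 0.0]
ft_force: [-0.1, -0.2, 5.3]
width: 15.7
grasp_force: 30.0
```

move_arm([
  [0, 0, 0.1, 0, 0],
  [0, 0, 0, 0, 0],
])

```text
t: 12.38
ee_pos: [539.4, -210.4, 114.8]
orientation: [3.084, 0.598, 0.0]
ft_force: [-0.3, -0.1, 5.6]
width: 16.1
grasp_force: 30.0
```

It is seated and the spring is compressing, so I'll continue to the stop.

move_arm([
  [0, 0, 0.1, 0, 0],
  [0, 0, 0.05, 0, 0],
  [0, 0, 0, 0, 0],
])

```text
t: 12.75
ee_pos: [539.4, -210.4, 113.7]
orientation: [3.084, 0.598, 0.001]
ft_force: [-0.9, 1.1, 7.3]
width: 15.8
grasp_force: 30.0
```

move_arm([
  [0, 0, 0.07, 0, 0],
  [0, 0, 0, 0, 0],
  [0, 0, 0, 0, 0],
])

```text
t: 13.12
ee_pos: [539.4, -210.4, 113.6]
orientation: [3.084, 0.598, 0.001]
ft_force: [-2.2, 2.3, 14.2]
width: 16.1
grasp_force: 30.0
```

move_arm([
  [0, 0, 0.03, 0, 0],
  [0, 0, 0, 0, 0],
  [0, 0, 0, 0, 0],
  [0, 0, 0, 0, 0],
])

```text
t: 13.62
ee_pos: [539.5, -210.4, 113.6]
orientation: [3.084, 0.598, 0.001]
ft_force: [-3.4, 1.6, 17.3]
width: 16.0
grasp_force: 30.0
```

Run:
```python
from h import *
im=optics.get_image("wrist");s=get_obs();print(s["ee_pos"],s["ft_force"],s["moment"])
q=optics.get_image("scene")
cv2.imwrite("pics/f.png",np.hstack([im[170:320,180:330].repeat(2,0).repeat(2,1),cv2.resize(q[100:220,90:210],(300,300))]))
```

```text
[ 539.40253552 -210.3372337   113.57413602] [-3.13985092  1.73360707 16.90024347] [ 0.35253822  0.70862014 -0.06101863]
```

View pics/f.png

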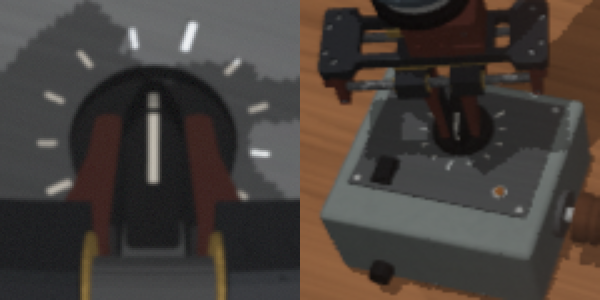

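The knob sits level, low on the panel inside the scale ring, still gripped. It is against the stop at 17 N, steady.

```bash
python3 -c "
from workcell import close_job; print(close_job())"
```

```text
the job is handed in; nothing more can be done
None
```

The knob is aligned to the spindle flat and fully home. I handed the job in with the arm still gripping it and holding the spindle on its stop at about 17 N; I never moved the tin, D-ring, snap hook or carton.

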